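# Lay a place for one

## Task

Lay one place on the bamboo mat around the white plate, seen by a diner sitting where the robot stands: the fork close beside the plate on its left and the large spoon close beside it on its right, both square to the mat, level with the middle of the plate and with their handles towards the diner; the small spoon crosswise just behind the middle of the plate, its handle to the right. Lay the round wooden coaster on the mat just beyond the tip of the large spoon and in line with it, about 2 cm clear of the tip, and stand the steel cup upright on the middle of the coaster. Nothing may overlap the plate, and the other things on the worktop stay where they are.

Things in the scene. Friction and masses are not known exactly. Their poses are not given: they have to be found in the camera images.
- mat: Fixed bamboo-slat place mat, 288 mm deep (x) by 330 mm wide (y), 5 mm thick, with a white round side plate fixed on it (diameter 150 mm, its rim 23 mm above the worktop). Origin: on the plate's axis, at worktop level. x points away from the diner (its near edge is at x = -102 mm, its far edge at x = +186 mm), y to the diner's left, z up.
- fork_mid (a point): Loose table fork with a red handle, 195 mm long, 26 mm wide at the tines, about 20 mm wide to grasp at its middle, 14 mm high. Point at its centre, 7 mm above its underside, 98 mm from either end. x points along the fork from the handle to the tines, z up.
- big_spoon_mid (a point): Loose large spoon, all metal, 194 mm long, 39 mm wide at the bowl, about 28 mm wide to grasp at its middle, 17 mm high. Point at its centre, 8.5 mm above its underside, 97 mm from either end. x points along the spoon from the handle to the bowl, z up.
- small_spoon_mid (a point): Loose small spoon with a pale blue handle, 138 mm long, 27 mm wide at the bowl, about 20 mm wide to grasp at its middle, 13 mm high. Point at its centre, 6.5 mm above its underside, 69 mm from either end. x points along the spoon from the handle to the bowl, z up.
- coaster_mid (a point): Loose round dark wooden coaster, diameter 60 mm, 12 mm thick, flat on top. Point at its centre, 6 mm above its underside. z up.
- cup_mid (a point): Loose straight-walled open steel cup, outer diameter 54 mm, 90 mm high, wall 3 mm, foot diameter 49 mm; stands upright with its mouth up at the start. Point on its axis, 45 mm above its underside. z up.
- salt_mid (a point): Salt shaker, a bystander: white jar, diameter 43 mm, 105 mm high. Point at its centre, 52 mm above its underside.
- garlic_mid (a point): Bulb of garlic, a bystander, about 52 mm in diameter and height. Point at its centre, 26 mm above its underside.
Things that resemble listed ones, but are neither listed nor needed, are in the scene too. What is meant by the part that bears coaster_mid is not orange, and is the smaller of those in its own colour.

How it is judged (in metres and radians):
At the end, for the whole second after the job is handed in: Fork and large spoon 95-150 mm left/right of plate centre, level with it within 30 mm, small spoon 90-150 mm behind it; all within 0.2 rad, handles as told, flat on the mat. Coaster centre 128-188 mm from the spoon's centre, 20 mm off its line; cup upright on it, within 12 mm (y of fork_mid in the frame of mat between 0.095 and 0.145 m and x of fork_mid in the frame of mat between -0.03 and 0.03 m and y of mat in the frame of fork_mid below -0.085 m and angle between the x axis of each of fork_mid, big_spoon_mid and the x axis of mat, either way round below 0.2 rad and y of big_spoon_mid in the frame of mat between -0.15 and -0.098 m and x of big_spoon_mid in the frame of mat between -0.03 and 0.03 m and y of mat in the frame of big_spoon_mid above 0.085 m and x of small_spoon_mid in the frame of mat between 0.09 and 0.15 m and y of small_spoon_mid in the frame of mat between -0.03 and 0.03 m and y of mat in the frame of small_spoon_mid above 0.08 m and angle between the x axis of small_spoon_mid and the y axis of mat, either way round below 0.2 rad and x of coaster_mid in the frame of big_spoon_mid between 0.128 and 0.188 m and y of coaster_mid in the frame of big_spoon_mid between -0.02 and 0.02 m and horizontal distance between cup_mid and coaster_mid below 0.012 m and z of cup_mid in the frame of coaster_mid between 0.046 and 0.056 m and z of fork_mid in the frame of mat between 0.008 and 0.016 m and z of big_spoon_mid in the frame of mat between 0.0095 and 0.0175 m and z of small_spoon_mid in the frame of mat between 0.0075 and 0.0155 m and z of coaster_mid in the frame of mat between 0.007 and 0.015 m and angle between each of fork_mid, big_spoon_mid, small_spoon_mid, coaster_mid, cup_mid's own z axis and vertical below 0.15 rad); the robot touches nothing.
It fails at once if the salt shaker is pushed (over 20 mm) (distance of salt_mid from where it was at the start of the episode above 0.02 m).
It fails at once if the garlic is pushed (over 20 mm) (distance of garlic_mid from where it was at the start of the episode above 0.02 m).
It also fails if it takes over 122 s, if anything falls off the work surface, if the arm or the gripper's body presses on something with over 40 N, if the wrist force passes 120 N, or if a joint passes its speed limit or range.

## Robot

A 6-joint arm with a two-finger parallel gripper is mounted at the origin on a cart in front of the work surface, level with it; the furniture and walls round the work are solid. World frame = base frame: x ahead of the robot, y to its left, z up, the work surface at z = 0. Lengths are in mm, angles in rad, forces in N, time in s.
With the tool pointing down it reaches from about 275 to 750 mm from the base axis. Payload 10.2 kg.
Tool frame: the origin (TCP) lies where the fingers leave the gripper's body, on its centre line; the fingertips stand 73 mm ahead of it and the grasp point (between the pads) lies 54 mm ahead of it; z points along the fingers, y is the line along which they close (so a half turn about z gives the same grasp; the last joint's range is limited). The gripper opens to 85 mm and grips with 20 to 120 N. Pads are 22 mm wide; open, the fingers measure 114 mm over their backs; the gripper's body (76 mm by 85 mm) begins 54 mm behind the grasp point. The pads swing forward as they close: fully open they stand 13 mm farther back than shut.
Start: joints at [-1.384, 0.313, 1.498, -0, 1.331, -0.223], TCP at [209.162, -481.542, 303.894] pointing down, gripper open.
Joint ranges: [-2.94, 2.94], [-0.97, 2.17], [0.19, 2.56], [-1.23, 4.37], [0.02, 3.11], [-2.88, 2.88]. Speed limits (rad/s): [2.39, 2.39, 3.01, 3.14, 3.14, 3.14].

## Interface

Orientations are given as a unit quaternion [w, x, y, z].
In Python, from rig import ctrl gives the robot as it stands.
- The arm moves only by the shell command python3 -m creep 'ROWS' [OPENING] [FORCE]. ROWS is JSON, a list that holds one entry, the list of rows, each a list of 6 numbers: the shift along the world's x, y, z in units of 25 mm (1.0 is 25 mm), then the turn, a rotation vector about the world's x, y, z in units of 5 degrees (1.0 is 5 degrees). In form: [[[x, y, z, ax, ay, az], ...]]. A call has 1 to 20 rows; each row is the pose to reach, as a shift and turn from the pose commanded when the call began; what a row does not reach only later rows make up. A row lasts 1/12 s, in which the tool goes at most 41.7 mm and 7.16 degrees, less where a joint would pass 70% of its speed; a pose out of reach is approached as far as the arm can. A call with a gripper value outside its range is refused whole. OPENING is the finger opening in mm, from 0 to 85.4, set as the call begins (- or left out, the last holds). The fingers move at their own pace and stop on an object; FORCE is the grip in N (left out, the last holds). Time passes only in rows, so rows that repeat a pose let the fingers close. It gives the time, the measured TCP pose, the force, the opening and the grip force at its end, in the units of the state.
- ctrl.sense(): the state, without advancing time (a new reading comes with each control period).
- ctrl.capture(name): name is "scene" or "top" or "wrist"; returns a dict with "image" (400x640x3 uint8, red, green, blue), "fx", "fy", "cx", "cy" (pixels), "R" (3x3) and "t" (3): a world point X has camera coordinates R X + t. Camera axes: x right, y down, z forward; pixel columns grow to the right and rows downward; lengths in mm; the calibration is good to about 2 mm. A picture is of the moment at which its call begins. There is no depth.
- ctrl.finish_job(): hands the job in; it is judged then, once.
The state is a dict: "time_s": time; "joints": joint angles; "dq": joint speeds; "tau": joint torques, N m; "eef_pos": TCP position; "ee_rot": TCP orientation; "force": force on the tool from outside, world axes, zero at the start; "wrist_torque": the same for the moment, N m; "grip_width": opening from 0.0 (shut) to 1.0 (fully open); "grip_force": force on a finger pad.
Only numpy, scipy, OpenCV 4.12 (cv2) and the standard library are available. Lean on these libraries where they do the work, as an engineer would, in place of code of your own. Each camera call takes 0.05 s, during which the arm holds its last target. There are 200 camera calls.

## Working session

There is one attempt and no reset: what is moved stays moved. The work goes in short steps, Python scripts to look and compute and a shell command to move; the robot and the scene stay as the last step left them, time stands still between calls to the robot, and variables do not carry over. Pictures are saved under pics/ and viewed, at most 14 in all, crops included, and the job is handed in when it is done.

```bash
ls; mkdir -p pics
python3 - <<'E'
from rig import ctrl
import cv2
for n in("scene","top"):
    c=ctrl.capture(n); cv2.imwrite(f"pics/{n}0.png",c["image"][:,:,::-1]); print(n,c["fx"],c["cx"],c["cy"],c["R"],c["t"])
print(ctrl.sense())
E
```

```text
pics
scene 494.40017792552095 326.70280407381216 198.4845715523357 [[-0.97869279 -0.20500486  0.01155146]
 [-0.0964876   0.40951413 -0.90718704]
 [ 0.18124727 -0.88897198 -0.42056895]] [ 619.39183049  114.71420349 1610.99284871]
top 457.4644869737393 326.0927992701531 189.88884077198077 [[ 0.01814157 -0.99946     0.0273971 ]
 [-0.98867973 -0.0220143  -0.14841755]
 [ 0.14894053 -0.02439443 -0.98854521]] [   7.58891535  596.23402923 1407.96123164]
{'time_s': 0.1, 'joints': array([-1.38437591e+00,  3.13404345e-01,  1.49833349e+00, -1.23942335e-05,
        1.33100673e+00, -2.23409373e-01]), 'dq': array([ 0.00044585, -0.00283914, -0.00057727, -0.00120728, -0.00015081,
        0.00174104]), 'tau': array([ 3.11490337e-03, -4.12899756e+01, -2.60140300e+01, -7.86721353e-05,
        3.07418239e-03, -5.57658581e-06]), 'eef_pos': array([ 209.14364704, -481.39097517,  303.39738272]), 'ee_rot': array([-5.75969061e-04,  9.79077843e-01,  2.03485247e-01,  4.63347663e-06]), 'force': array([-0.43467752,  0.90858216,  0.19592955]), 'wrist_torque': array([ 0.010939  , -0.02193478, -0.0260713 ]), 'grip_force': 0.0, 'grip_width': 0.9991141163168092}
```

View pics/top0.png

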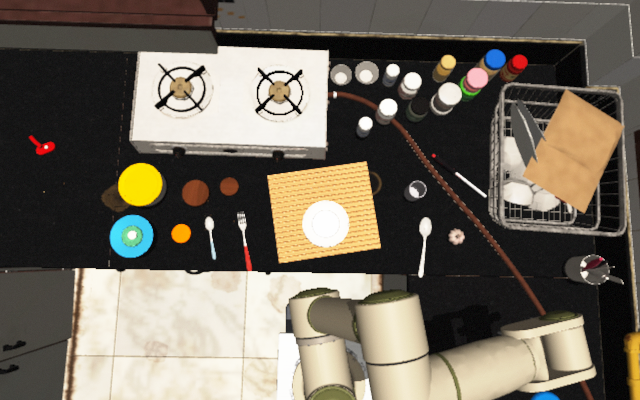

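View pics/scene0.png

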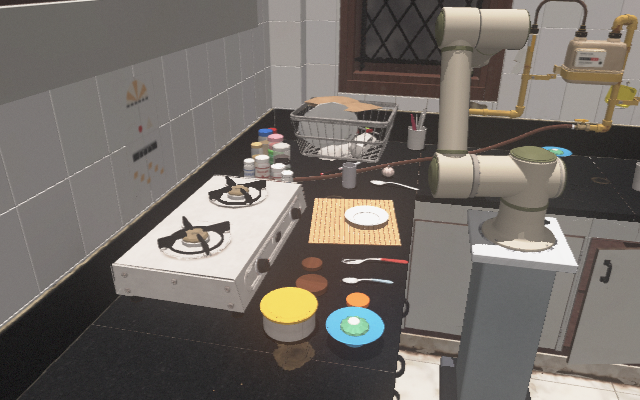

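The top view shows the fork near (244,240), small spoon (211,235) and large spoon (424,245), all with handles towards the robot. The small brown coaster is at (229,186) with its larger twin at (196,192), the cup at (416,190), garlic at (457,237) and the mat turned about 7°, with the plate at (325,224). The scene view agrees.

```bash
cat > h.py <<'E'
from rig import ctrl
import numpy as np, cv2
def cap(n):
    c=ctrl.capture(n); c["R"]=np.array(c["R"]);c["t"]=np.array(c["t"]); return c
def save(c,f,scale=1): cv2.imwrite("pics/"+f,cv2.resize(c["image"][:,:,::-1],None,fx=scale,fy=scale))
def ray(c,p):
    d=c["R"].T@np.array([(p[0]-c["cx"])/c["fx"],(p[1]-c["cy"])/c["fy"],1.]); return -c["R"].T@c["t"],d/np.linalg.norm(d)
def plane(c,p,z):
    o,d=ray(c,p); return o+d*(z-o[2])/d[2]
def tri(rays):
    A=sum(np.eye(3)-np.outer(d,d) for o,d in rays); b=sum((np.eye(3)-np.outer(d,d))@o for o,d in rays)
    X=np.linalg.solve(A,b); return X,max(np.linalg.norm(np.cross(X-o,d)) for o,d in rays)
def proj(c,X):
    v=c["R"]@np.asarray(X,float)+c["t"]; return np.array([c["cx"]+c["fx"]*v[0]/v[2],c["cy"]+c["fy"]*v[1]/v[2]])
E
python3 - <<'E'
from h import *
np.set_printoptions(precision=0,suppress=True)
c=cap("top"); s=cap("scene")
top=dict(tine=(241,212),fh=(249,269),sbowl=(208,217),sh=(214,259),bb=(427,217),bh=(421,276),coaster=(229,186),big=(196,192),orange=(181,234),cupfoot=(416,190),garlic=(457,237),plate=(325,224),mA=(268,176),mB=(367,163),mC=(380,247),mD=(277,262),salt=(364,126))
for k,p in top.items(): print(k,plane(c,p,23 if k=='plate' else 8))
sc=dict(coaster=(312,263),big=(311,284),plate=(367,216),cup=(349,176),garlic=(388,172),tine=(343,262),fh=(407,262))
for k,p in sc.items(): print('scene',k,plane(s,p,8))
for k,a,b in(('plate',(325,224),(367,215)),('coaster',(229,186),(312,263)),('garlic',(457,237),(388,172)),('tine',(241,212),(343,261))): print('tri',k,tri([ray(c,a),ray(s,b)]))
w=cap("wrist");save(w,"w0.png");print(w["fx"],-w["R"].T@w["t"],w["R"])
E
```

```text
tine [523. 291.   8.]
fh [343. 258.   8.]
sbowl [505. 396.   8.]
sh [373. 369.   8.]
bb [ 520. -310.    8.]
bh [ 331. -288.    8.]
coaster [607. 334.   8.]
big [585. 439.   8.]
orange [449. 478.   8.]
cupfoot [ 608. -276.    8.]
garlic [ 457. -407.    8.]
plate [489.  21.  23.]
mA [643. 209.   8.]
mB [ 694. -114.    8.]
mC [ 420. -157.    8.]
mD [367. 170.   8.]
salt [ 820. -104.    8.]
scene coaster [606. 333.   8.]
scene big [585. 436.   8.]
scene plate [492.   0.   8.]
scene cup [ 612. -343.    8.]
scene garlic [ 460. -425.    8.]
scene tine [520. 308.   8.]
scene fh [339. 267.   8.]
tri plate (array([489.,  21.,  22.]), np.float64(0.1402703816131926))
tri coaster (array([607., 334.,   8.]), np.float64(0.42928581935471644))
tri garlic (array([ 458., -405.,   16.]), np.float64(0.9658004007149751))
tri tine (array([524., 292.,   1.]), np.float64(0.5571344228452565))
316.2771082457573 [ 278. -453.  373.] [[ 0. -1.  0.]
 [-1. -0.  0.]
 [-0. -0. -1.]]
```

View pics/w0.png

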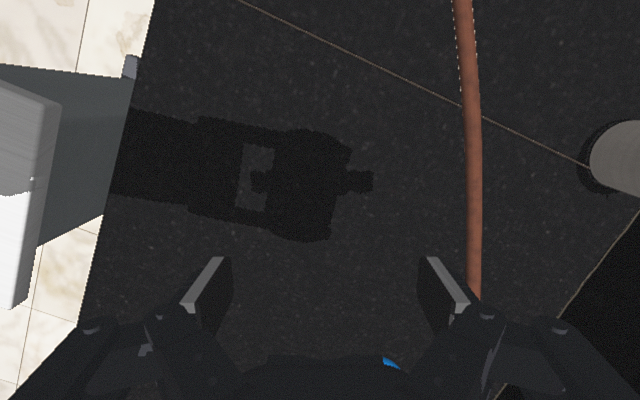

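The wrist camera looks straight down, about 75 mm ahead of the tool axis, with the fingers visible at (220,270) and (440,270). It makes a good measuring camera, so I'll survey from three places.

```bash
cat > look.py <<'E'
import sys,pickle
from h import *
c=cap("wrist"); save(c,sys.argv[1]+".png"); pickle.dump(c,open(sys.argv[1]+".pkl","wb"))
E
python3 -m creep '[[[0.6,1.2,0,0,0,-0.4],[1.6,3,0,0,0,-1.2],[2.6,5,0,0,0,-2],[3.6,7,0,0,0,-3],[4.6,9,0,0,0,-3.8],[5.4,11,0,0,0,-4.7],[6,12,0,0,0,-4.7],[6.2,12.5,0,0,0,-4.7],[6.2,12.5,0,0,0,-4.7],[6.2,12.5,0,0,0,-4.7],[6.2,12.5,0,0,0,-4.7]]]' && python3 look.py a
python3 -m creep '[[[0,0.8,0,0,0,0],[0,2,0,0,0,0],[0,3.4,0,0,0,0],[0,4.8,0,0,0,0],[0,6,0,0,0,0],[0,7,0,0,0,0],[0,7.6,0,0,0,0],[0,8,0,0,0,0],[0,8,0,0,0,0],[0,8,0,0,0,0]]]' && python3 look.py b
python3 -m creep '[[[0,0.8,0,0,0,0],[0,2,0,0,0,0],[0,3.4,0,0,0,0],[0,4.8,0,0,0,0],[0,6,0,0,0,0],[0,7,0,0,0,0],[0,7.6,0,0,0,0],[0,8,0,0,0,0],[0,8,0,0,0,0],[0,8,0,0,0,0]]]' && python3 look.py c
python3 -c "
import cv2,numpy as np
cv2.imwrite('pics/ab.png',cv2.resize(np.hstack([cv2.imread('pics/%s.png'%k) for k in 'ac']),None,fx=.625,fy=.625))"
```

```text
time_s: 1.17
eef_pos: [364.4, -168.3, 304.0]
ee_rot: [0.0, 1.0, 0.001, 0.0]
force: [0.2, 0.3, 0.1]
grip_width: 1.002
grip_force: 0.0
time_s: 2.05
eef_pos: [364.3, 30.2, 303.9]
ee_rot: [0.0, 1.0, -0.0, -0.0]
force: [0.5, 0.3, -0.1]
grip_width: 0.998
grip_force: 0.0
time_s: 2.93
eef_pos: [364.5, 230.1, 303.7]
ee_rot: [0.0, 1.0, -0.0, -0.0]
force: [0.8, 0.1, 0.4]
grip_width: 0.996
grip_force: 0.0
```

View pics/ab.png

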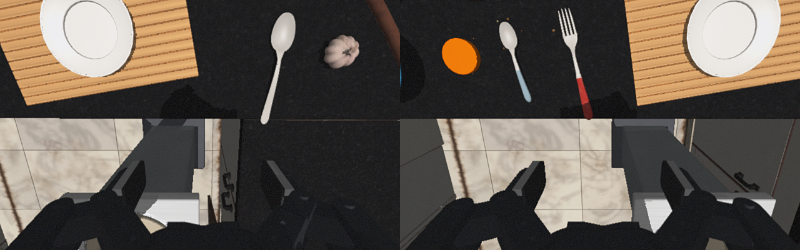

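View pics/b.png

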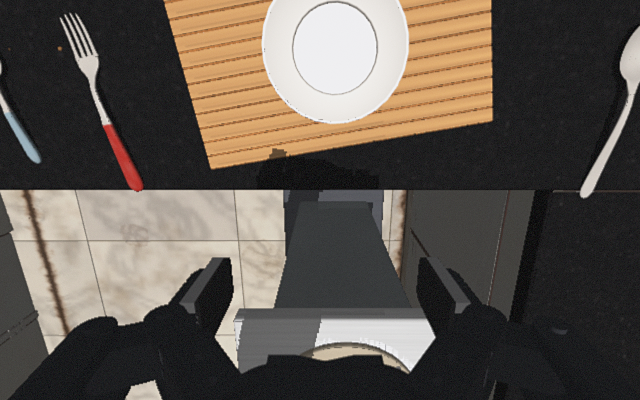

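The wrist views show the fork (tines near (75,15) in b), the small spoon, the large spoon and the near half of the mat. The camera leans back towards the base, so I need a second row of views farther forward.

```bash
python3 -m creep '[[[0.8,0,0,0,0,0],[2,0,0,0,0,0],[3.4,0,0,0,0,0],[4.8,0,0,0,0,0],[5.6,0,0,0,0,0],[6,0,0,0,0,0],[6,0,0,0,0,0],[6,0,0,0,0,0]]]' | head -2 && python3 look.py c2
python3 -m creep '[[[0,-0.8,0,0,0,0],[0,-2,0,0,0,0],[0,-3.4,0,0,0,0],[0,-4.8,0,0,0,0],[0,-6,0,0,0,0],[0,-7,0,0,0,0],[0,-7.6,0,0,0,0],[0,-8,0,0,0,0],[0,-8,0,0,0,0],[0,-8,0,0,0,0]]]' |head -2 && python3 look.py b2
python3 -m creep '[[[0,-0.8,0,0,0,0],[0,-2,0,0,0,0],[0,-3.4,0,0,0,0],[0,-4.8,0,0,0,0],[0,-6,0,0,0,0],[0,-7,0,0,0,0],[0,-7.6,0,0,0,0],[0,-8,0,0,0,0],[0,-8,0,0,0,0],[0,-8,0,0,0,0]]]' |head -2&& python3 look.py a2
python3 -c "
import cv2,numpy as np
I=lambda k:cv2.imread('pics/%s.png'%k)
cv2.imwrite('pics/all2.png',cv2.resize(np.vstack([np.hstack([I('c2'),I('b2')]),np.hstack([I('a2'),0*I('a')])]),None,fx=.625,fy=.625))
import pickle
c=pickle.load(open('a2.pkl','rb'));print(c['R'],-c['R'].T@c['t'])"
```

```text
time_s: 3.65
eef_pos: [514.2, 229.8, 303.6]
time_s: 4.53
eef_pos: [513.8, 31.3, 304.1]
time_s: 5.42
eef_pos: [514.3, -168.1, 303.8]
[[-6.43670188e-04 -9.99999668e-01  4.99321259e-04]
 [-9.55383085e-01  7.62435659e-04  2.95368548e-01]
 [-2.95368831e-01 -2.86923156e-04 -9.55383259e-01]] [ 589.69487611 -169.17772577  373.48376352]
```

View pics/all2.png

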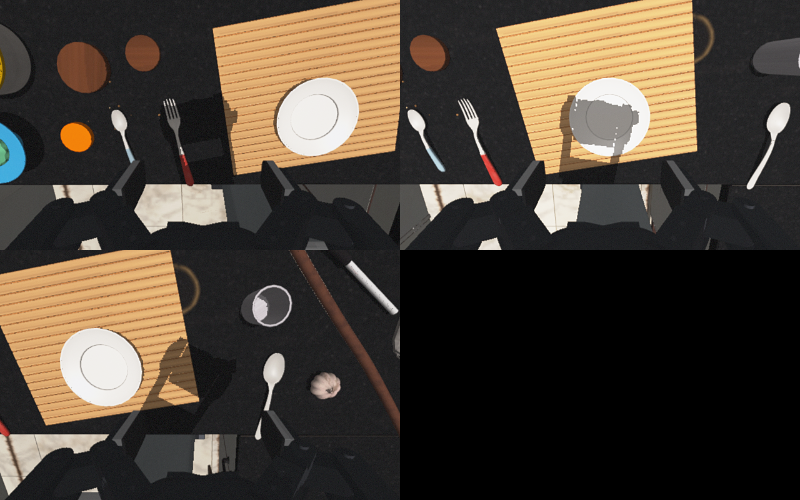

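c2, b2 and a2 between them show all targets: small coaster (227,85) in c2 and (45,83) in b2, plate (508,187)/(163,187), cup rim (425,90) in a2, and the cutlery. Now I'll measure them.

```bash
cat > meas.py <<'E'
from h import *
import pickle
np.set_printoptions(precision=1,suppress=True)
V={k:pickle.load(open(k+'.pkl','rb')) for k in('a','b','c','a2','b2','c2')}
def comp(c,seed,mask):
    mask=cv2.morphologyEx(mask.astype(np.uint8),cv2.MORPH_CLOSE,np.ones((5,5)))
    n,l=cv2.connectedComponents(mask); y0,x0=max(seed[1]-8,0),max(seed[0]-8,0)
    v=l[y0:seed[1]+9,x0:seed[0]+9]; v=v[v>0]
    m=(l==np.bincount(v).argmax()).astype(np.uint8)
    return max(cv2.findContours(m,0,cv2.CHAIN_APPROX_NONE)[0],key=len)[:,0].astype(float)
def onp(c,ct,z): return np.array([plane(c,p,z)[:2] for p in ct],np.float32)
def bright(c,edge,th=65):
    i=c["image"].astype(int); red=(i[...,0]>90)&(i[...,1]<70)
    m=i.max(2)>th; m[edge:]=red[edge:]; return m
if __name__=="__main__":
    S=dict(fork=(dict(b=(85,60),b2=(110,190),c2=(275,184)),7),small=(dict(c=(171,55),b2=(30,195),c2=(190,190)),6),big=(dict(a=(453,50),a2=(438,190),b2=(603,185)),8))
    for n,(vs,z) in S.items():
        E=[]
        for k,p in vs.items():
            c=V[k]; ct=comp(c,p,bright(c,(188 if len(k)==1 else 293) if n!='big' else 400))
            w=onp(c,ct,z); d=cv2.fitLine(w,cv2.DIST_L2,0,.01,.01).ravel()[:2]; d*=np.sign(d[0])
            s=w@d; r=cv2.minAreaRect(w); i,j=s.argmin(),s.argmax()
            sm=w[abs(s-(s.min()+s.max())/2)<6].mean(0); print(n,k,"mid",sm,"rect",np.array(r[0]),np.array(r[1]),"ang",np.degrees(np.arctan2(d[1],d[0])),"ends",w[i],w[j])
            E.append((ray(c,ct[i]),ray(c,ct[j])))
        print("  tri handle",*tri([e[0] for e in E]),"tip",*tri([e[1] for e in E]))
    R=[];
    for k,p in dict(b2=(45,83),c2=(227,85)).items():
        c=V[k];i=c["image"].astype(int);ct=comp(c,p,(i[...,0]>60)&(i[...,0]>i[...,2]+25)); w=onp(c,ct,12); print("coaster",k,cv2.minEnclosingCircle(w)); e=cv2.fitEllipse(ct.astype(np.float32));R.append(ray(c,e[0]))
    print(tri(R)); R=[]
    for k,p in dict(a2=(160,190),b2=(555,170),c2=(508,187)).items():
        c=V[k];i=c["image"].astype(int);p=p if k!='b2' else (325,225);ct=comp(c,p,(i.min(2)>95)&(i.max(2)-i.min(2)<40) ); h=cv2.convexHull(ct.astype(np.float32)); w=onp(c,h[:,0],23); print("plate",k,cv2.minEnclosingCircle(w),cv2.fitEllipse(w)[:2]); R.append(ray(c,cv2.fitEllipse(h)[0]))
    print(tri(R))
    for k in('b2','a2','c2','b'):
        c=V[k];hsv=cv2.cvtColor(c["image"],cv2.COLOR_RGB2HSV);m=cv2.inRange(hsv,(8,70,50),(28,255,255))
        m=cv2.morphologyEx(m,cv2.MORPH_CLOSE,np.ones((9,9)));m=cv2.morphologyEx(m,cv2.MORPH_OPEN,np.ones((9,9)))
        ct=max(cv2.findContours(m,0,2)[0],key=cv2.contourArea); q=cv2.approxPolyDP(cv2.convexHull(ct),8,True)[:,0]; print("mat",k,*[ (list(map(int,p)),plane(c,p,5)[:2]) for p in q])
E
python3 meas.py
```

```text
fork b mid [432.9 277.7] rect [434.  271.9] [193.6  26.4] ang 10.8504095 ends [339.1 252.9] [529.1 290. ]
fork b2 mid [434.7 278.8] rect [436.2 271.6] [190.6  26.1] ang 10.809778 ends [342.9 251.9] [529.6 290.2]
fork c2 mid [434.7 276.2] rect [435.2 274.9] [191.3  24.1] ang 11.329434 ends [341.4 256.5] [528.4 296.5]
  tri handle [337.1 257.   -0.4] 0.7879981222988125 tip [528.9 296.2  -0.2] 2.259998670821576
small c mid [442.7 383.7] rect [442.8 383.3] [143.3  28.7] ang 10.813219 ends [372.9 366.5] [514.6 388.1]
small b2 mid [443.9 386.6] rect [444.6 381.9] [144.4  29.1] ang 10.642917 ends [374.3 365.5] [517.8 384. ]
small c2 mid [428.5 381.2] rect [427.7 383.8] [ 49.  160.3] ang 1.0399171 ends [348.9 395.1] [508.3 393.9]
  tri handle [369.3 372.9  12.8] 19.928671502202647 tip [513.4 390.9   3. ] 6.587813494638241
big a mid [ 425.6 -301.3] rect [ 425.8 -302.8] [ 40.2 192.1] ang -6.4560313 ends [ 330.4 -284.9] [ 521.6 -311.9]
big a2 mid [ 412.5 -299.5] rect [ 417.1 -317.4] [208.9  53. ] ang 13.723304 ends [ 318.5 -354.3] [ 521.5 -305.2]
big b2 mid [ 426.9 -305.9] rect [ 409.7 -291.6] 
[... 1026 characters left out ...]
52.5])) ([215, 254], array([403.8, 171.3])) ([155, 44], array([649.2, 209.3])) ([359, 0], array([689.6,  -5.3]))
mat a2 ([273, 0], array([ 690. , -116.8])) ([290, 24], array([ 668.2, -133.4])) ([317, 243], array([ 419.5, -159.5])) ([72, 279], array([367.9, 164.3])) ([0, 131], array([559.4, 201.1])) ([0, 37], array([656.1, 171.7])) ([170, 0], array([690.1, -11.8]))
mat c2 ([639, 0], array([688.8, -92.7])) ([632, 241], array([ 420.7, -161.9])) ([374, 279], array([367.1, 163.6])) ([340, 45], array([647.9, 211.7])) ([550, 0], array([689. ,  -1.9]))
mat b ([491, 0], array([ 539.7, -141.3])) ([492, 121], array([ 419.8, -160.8])) ([210, 168], array([366.5, 164.1])) ([164, 0], array([540.2, 192.1]))
```

```bash
python3 -m creep '[[[0.2,0.8,0,0,0,0.1],[0.4,2,0,0,0,0.2],[0.8,3.4,0,0,0,0.4],[1.1,5,0,0,0,0.6],[1.4,6.6,0,0,0,0.8],[1.7,8.2,0,0,0,1],[2,9.8,0,0,0,1.2],[2.3,11.4,0,0,0,1.4],[2.6,13,0,0,0,1.6],[2.9,14.6,0,0,0,1.9],[3.1,16.2,0,0,0,1.9],[3.4,17.8,-0.4,0,0,1.9],[3.6,19,-1.4,0,0,1.9],[3.75,19.8,-2.8,0,0,1.9],[3.75,20,-4.2,0,0,1.9],[3.75,20.05,-5.4,0,0,1.9],[3.75,20.05,-6,0,0,1.9],[3.75,20.05,-6,0,0,1.9],[3.75,20.05,-6,0,0,1.9]]]' 80
python3 look.py d
python3 - <<'E'
from meas import *
V['d']=pickle.load(open('d.pkl','rb'))
import sys
# mat corner heights from two views; cup rim
for n,o in dict(C=dict(b=(492,121),a2=(317,243),b2=(475,241),c2=(632,241)),D=dict(b=(210,168),c2=(374,279),a2=(72,279))).items(): print(n,tri([ray(V[k],p) for k,p in o.items()]))
print("cup rim a2",plane(V['a2'],(433,90),90))
R=[]
c=V['d'];p=proj(c,(608,332,12)).astype(int);print(p)
i=c["image"].astype(int);ct=comp(c,p,(i[...,0]>60)&(i[...,0]>i[...,2]+25));print(cv2.minEnclosingCircle(onp(c,ct,12)))
E
```

```text
time_s: 7.05
eef_pos: [607.2, 333.3, 154.1]
ee_rot: [0.0, 0.997, 0.083, -0.0]
force: [0.1, 0.3, 0.3]
grip_width: 0.936
grip_force: 0.0
C (array([ 420.9, -160. ,    6.5]), np.float64(1.0930763809999278))
D (array([367.3, 163.9,   5.3]), np.float64(0.7276368523276221))
cup rim a2 [ 600.1 -261.1   90. ]
[324 212]
((608.8899536132812, 332.815673828125), 30.14922332763672)
```

View pics/d.png

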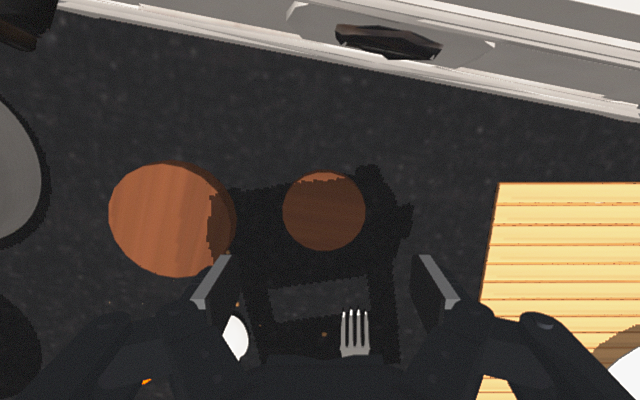

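The picture shows the small coaster at (324,212), centred between the fingers as predicted. The stove front is close at the top, so I'll check its height against the camera side of the gripper.

Run:
```python
from h import *
import pickle
c=cap("top");s=cap("scene")
print(tri([ray(c,(327,148)),ray(s,(304,183))]),plane(c,(327,148),90),plane(s,(304,183),90))
i=np.hstack([cv2.resize(c["image"][120:200,120:360],None,fx=3,fy=3),]);cv2.imwrite('pics/st.png',i[:,:,::-1])
w=pickle.load(open('d.pkl','rb'))
for z in(0,60,90): print(z,plane(w,(324,62),z))
```

```text
(array([711.22012392,  20.63924141, 118.61086349]), np.float64(2.856334191779289)) [721.15937705  20.32086655  90.        ] [724.78530618 -43.28220918  90.        ]
0 [706.58239892 349.09575069   0.        ]
60 [699.87862108 347.91734145  60.        ]
90 [696.52673217 347.32813683  90.        ]
```

View pics/st.png

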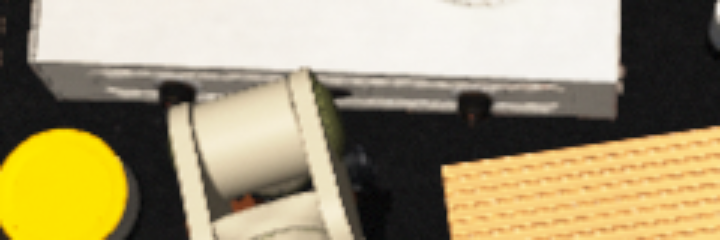

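The stove is about 110 mm high with its front at x≈705, just ahead of the gripper's camera. I'll turn the hand 60° so that side stays clear, then descend on the coaster.

```bash
python3 -m creep '[[[0.04,0.02,0,0,0,1.3],[0.04,0.02,0,0,0,2.7],[0.04,0.02,0,0,0,4.1],[0.04,0.02,-0.2,0,0,5.5],[0.04,0.02,-0.6,0,0,6.9],[0.04,0.02,-1,0,0,8.3],[0.04,0.02,-1.4,0,0,9.7],[0.04,0.02,-1.8,0,0,11.1],[0.04,0.02,-2.2,0,0,12],[0.04,0.02,-2.6,0,0,12],[0.04,0.02,-3,0,0,12],[0.04,0.02,-3.3,0,0,12],[0.04,0.02,-3.3,0,0,12],[0.04,0.02,-3.3,0,0,12]]]' 85
python3 -m creep '[[[0,0,0,0,0,0],[0,0,0,0,0,0],[0,0,0,0,0,0],[0,0,0,0,0,0],[0,0,0,0,0,0],[0,0,0,0,0,0],[0,0,0,0,0,0],[0,0,0,0,0,0]]]' 40 40
```

```text
time_s: 8.37
eef_pos: [608.9, 332.7, 71.4]
ee_rot: [-0.0, 0.822, 0.569, -0.0]
force: [0.4, -0.2, -0.2]
grip_width: 0.995
grip_force: 0.0
time_s: 9.03
eef_pos: [609.3, 332.9, 72.9]
ee_rot: [0.0, 0.822, 0.57, 0.001]
force: [-1.4, -0.6, 5.3]
grip_width: 0.676
grip_force: 42.3
```

```bash
python3 -m creep '[[[0,0,0.6,0,0,0],[0,0,1.8,0,0,0],[0,0,3,0,0,-0.8],[0,-0.6,3.8,0,0,-2],[0.1,-1.8,4,0,0,-3.2],[0.3,-3.2,4,0,0,-4.4],[0.5,-4.7,4,0,0,-5.6],[0.7,-6.2,4,0,0,-6.8],[0.9,-7.7,4,0,0,-8],[1.1,-9.2,4,0,0,-9.2],[1.3,-10.7,4,0,0,-10.4],[1.5,-12.2,4,0,0,-11.4],[1.7,-13.6,4,0,0,-12],[1.9,-14.8,4,0,0,-12],[2,-15.8,4,0,0,-12],[2.02,-16.3,4,0,0,-12],[2.02,-16.43,4,0,0,-12],[2.02,-16.43,4,0,0,-12],[2.02,-16.43,4,0,0,-12]]]'
python3 look.py e
python3 - <<'E'
from meas import *
c=pickle.load(open('e.pkl','rb'))
for X in [(659.4,-78,110)]: print(proj(c,X))
hsv=cv2.cvtColor(c["image"],cv2.COLOR_RGB2HSV);m=cv2.inRange(hsv,(8,70,50),(28,255,255))
m=cv2.morphologyEx(m,cv2.MORPH_CLOSE,np.ones((9,9)));m=cv2.morphologyEx(m,cv2.MORPH_OPEN,np.ones((9,9)))
ct=max(cv2.findContours(m,0,2)[0],key=cv2.contourArea); q=cv2.approxPolyDP(cv2.convexHull(ct),6,True)[:,0]
O=np.array([493.5,18.2]);t=np.radians(9.4);M=np.array([[np.cos(t),np.sin(t)],[-np.sin(t),np.cos(t)]])
for p in q: print(p,plane(c,p,5)[:2],M@(plane(c,p,5)[:2]-O))
E
```

```text
time_s: 10.62
eef_pos: [659.4, -76.6, 171.7]
ee_rot: [-0.0, 0.997, 0.083, 0.0]
force: [0.3, 0.0, -0.0]
grip_width: 0.673
grip_force: 42.9
[325.3 271.8]
[381 156] [ 703.2 -113.3] [ 185.4 -164. ]
[386 273] [ 607.3 -138.8] [  86.6 -173.5]
[370 355] [ 521.8 -143.1] [   1.5 -163.8]
[ 28 399] [415.8 173.1] [-51.3 165.6]
[  0 331] [493.3 189.3] [ 27.7 168.9]
[  0 155] [657.  168.2] [185.8 121.3]
```

View pics/e.png

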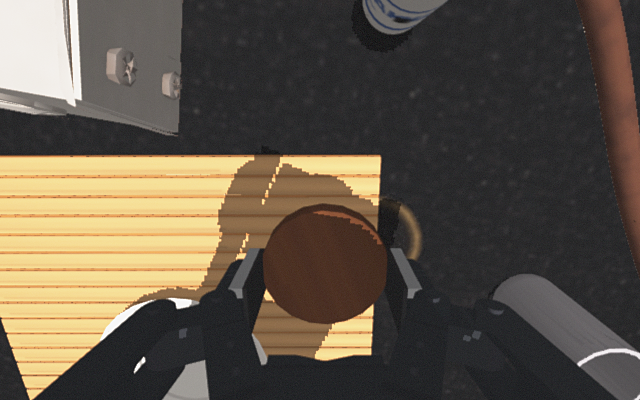

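The coaster is held level, centred between the pads at (325,265), and the mat's far right corner at (381,156) comes out at mat (185,-164), as it should. Placing it.

```bash
python3 -m creep '[[[0,0,-0.8,0,0,0],[0,0,-1.8,0,0,0],[0,0,-2.7,0,0,0],[0,0,-3.3,0,0,0],[0,0,-3.6,0,0,0],[0,0,-3.7,0,0,0],[0,0,-3.72,0,0,0],[0,0,-3.72,0,0,0],[0,0,-3.72,0,0,0]]]' | head -4
python3 -m creep '[[[0,0,0,0,0,0],[0,0,0,0,0,0],[0,0,0,0,0,0],[0,0,0,0,0,0],[0,0,0,0,0,0]]]' 76
python3 -m creep '[[[0,0,0.5,0,0,0],[0,0,1.5,0,0,0],[0,0,3,0,0,0],[0,0,4.5,0,0,0],[0,0,6,0,0,0],[-0.6,-0.9,7,0,0,0],[-1.6,-2.2,7,0,0,0],[-2.7,-3.8,7,0,0,0],[-3.6,-5.2,7,0,0,0],[-4,-6,7,0,0,0],[-4,-6,7,0,0,0],[-4,-6,7,0,0,0]]]' 85 | head -2
python3 look.py f
```

```text
time_s: 11.42
eef_pos: [659.9, -78.0, 79.6]
ee_rot: [0.0, 0.997, 0.083, 0.001]
force: [0.1, -0.3, -0.6]
time_s: 11.83
eef_pos: [659.4, -78.1, 78.5]
ee_rot: [0.0, 0.997, 0.083, 0.0]
force: [0.3, -0.0, 0.5]
grip_width: 0.892
grip_force: 0.0
time_s: 12.83
eef_pos: [558.8, -229.2, 254.5]
```

View pics/f.png

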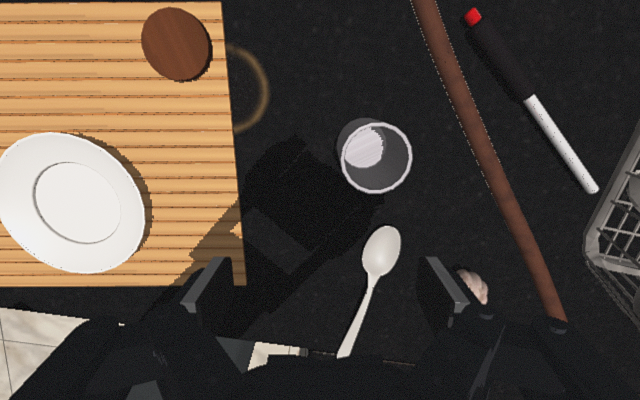

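The coaster lies on the mat at (176,44), and the cup is upright with its rim centred near (376,157). Garlic is at (473,287), behind the right finger's line.

```bash
cat >> h.py <<'E'
O=np.array([493.5,18.2]);_t=np.radians(9.4);M=np.array([[np.cos(_t),np.sin(_t)],[-np.sin(_t),np.cos(_t)]])
E
python3 - <<'E'
from meas import *
c=pickle.load(open('f.pkl','rb'));i=c["image"].astype(int)
def rim(c,box):
    x0,y0,x1,y1=box; m=np.zeros(i.shape[:2],np.uint8); m[y0:y1,x0:x1]=(c["image"].astype(int).min(2)[y0:y1,x0:x1]>135)
    pts=np.argwhere(m)[:,::-1].astype(np.float32); h=cv2.convexHull(pts); return h,cv2.fitEllipse(h)[0]
h,e=rim(c,(325,110,425,205)); w=onp(c,h[:,0],90); print("rim",e,cv2.minEnclosingCircle(w),plane(c,e,90))
c2=V['a2']; i=c2["image"].astype(int); h2,e2=rim(c2,(380,45,480,130)); print("a2",e2,cv2.minEnclosingCircle(onp(c2,h2[:,0],90)),tri([ray(c,e),ray(c2,e2)]))
i=c["image"].astype(int);ct=comp(c,(176,44),(i[...,0]>60)&(i[...,0]<140)&(i[...,0]>i[...,2]+25)&(i[...,1]<85))
for z in(17,): 
    r=cv2.minEnclosingCircle(onp(c,ct,z)); print("coaster",r,M@(np.array(r[0])-O))
E
```

```text
rim (376.06396484375, 157.35850524902344) ((600.5005493164062, -262.58575439453125), 26.720149993896484) [ 601.4 -262.3   90. ]
a2 (434.73297119140625, 88.81356048583984) ((600.3364868164062, -262.5133972167969), 26.80178451538086) (array([ 601.2, -262.6,   89.1]), np.float64(0.13417960622278968))
coaster ((659.96044921875, -82.32506561279297), 31.594457626342773) [ 147.8 -126.4]
```

```bash
python3 -m creep '[[[0.4,-0.4,0,0,0,0],[1.1,-1,-0.4,0,0,0],[1.64,-1.38,-1.2,0,0,0],[1.64,-1.38,-2.2,0,0,0],[1.64,-1.38,-3.2,0,0,0],[1.64,-1.38,-4.2,0,0,0],[1.64,-1.38,-5,0,0,0],[1.64,-1.38,-5.5,0,0,0],[1.64,-1.38,-5.74,0,0,0],[1.64,-1.38,-5.74,0,0,0],[1.64,-1.38,-5.74,0,0,0]]]' 85 | head -4
python3 -m creep '[[[0,0,0,0,0,0],[0,0,0,0,0,0],[0,0,0,0,0,0],[0,0,0,0,0,0],[0,0,0,0,0,0],[0,0,0,0,0,0],[0,0,0,0,0,0],[0,0,0,0,0,0]]]' 35 30
python3 -m creep '[[[0,0,0.5,0,0,0],[0,0,1.5,0,0,0],[0,0,2.8,0,0,0],[0,0.4,4,0,0,0],[0,0.7,5,0,0,0],[0,1,5.4,0,0,0],[0,1,5.4,0,0,0],[0,1,5.4,0,0,0]]]'
python3 look.py g
```

```text
time_s: 13.8
eef_pos: [601.0, -262.4, 111.0]
ee_rot: [0.0, 0.997, 0.083, 0.001]
force: [-0.6, -0.6, 0.3]
time_s: 14.47
eef_pos: [600.8, -262.6, 111.1]
ee_rot: [0.0, 0.997, 0.083, 0.001]
force: [-1.5, 2.2, 6.8]
grip_width: 0.626
grip_force: 31.1
time_s: 15.13
eef_pos: [600.2, -237.2, 244.1]
ee_rot: [-0.0, 0.997, 0.083, -0.0]
force: [-0.4, -0.4, -2.2]
grip_width: 0.626
grip_force: 32.0
```

View pics/g.png

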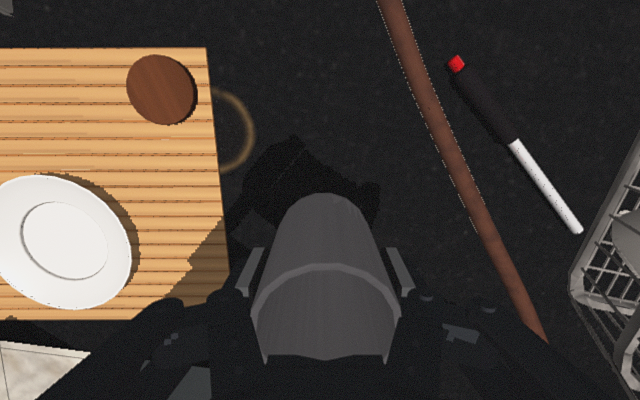

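The cup is held upright between the pads, its rim arc at (325,275); the coaster is at about (161,90). I'll measure the coaster more carefully.

Run:
```python
from meas import *
R=[]
for k,box in dict(f=(125,0,225,95),g=(115,45,210,135)).items():
    c=pickle.load(open(k+'.pkl','rb'));hsv=cv2.cvtColor(c["image"],cv2.COLOR_RGB2HSV)
    x0,y0,x1,y1=box; v=hsv[...,2]; m=np.zeros(v.shape,np.uint8); m[y0:y1,x0:x1]=((v<135)&(v>75))[y0:y1,x0:x1]
    m=cv2.morphologyEx(m,cv2.MORPH_OPEN,np.ones((7,7))); ct=max(cv2.findContours(m,0,1)[0],key=cv2.contourArea)
    w=onp(c,ct[:,0],17); e=cv2.fitEllipse(w); print(k,e,cv2.minEnclosingCircle(w),M@(np.array(e[0])-O)); R.append(ray(c,cv2.fitEllipse(ct)[0]))
print(tri(R), c["image"][90,161],c["image"][90,192],ctrl.sense()["eef_pos"])
```

```text
f ((660.6295166015625, -80.05389404296875), (57.27676773071289, 57.70307922363281), 90.2950439453125) ((660.4539794921875, -80.2054443359375), 29.631872177124023) [ 148.8 -124.2]
g ((660.8453369140625, -80.08899688720703), (57.31583023071289, 57.886329650878906), 75.4299545288086) ((661.154296875, -79.77804565429688), 29.69793128967285) [ 149.  -124.3]
(array([661.6, -79.2,  15.4]), np.float64(0.012651366770689254)) [117  69  45] [92 60 41] [ 600.  -237.5  243.1]
```

```bash
python3 -m creep '[[[0.2,0.4,0,0,0,0],[0.5,1.3,0,0,0,0],[1,2.6,0,0,0,0],[1.5,4,0,0,0,0],[1.9,5.2,0,0,0,0],[2.2,6,0,0,0,0],[2.38,6.34,0,0,0,0],[2.38,6.34,0,0,0,0],[2.38,6.34,-0.8,0,0,0],[2.38,6.34,-1.8,0,0,0],[2.38,6.34,-2.8,0,0,0],[2.38,6.34,-3.6,0,0,0],[2.38,6.34,-4.2,0,0,0],[2.38,6.34,-4.5,0,0,0],[2.38,6.34,-4.64,0,0,0],[2.38,6.34,-4.68,0,0,0],[2.38,6.34,-4.68,0,0,0],[2.38,6.34,-4.68,0,0,0]]]'
python3 -m creep '[[[0,0,0,0,0,0],[0,0,0,0,0,0],[0,0,0,0,0,0],[0,0,0,0,0,0]]]' 80
python3 -m creep '[[[0,0,0.4,0,0,0],[0,0,1.4,0,0,0],[0,0,2.6,0,0,0],[0,0,3.8,0,0,0],[0,0,4.8,0,0,0],[-1,0,5.2,0,0,0],[-2.4,0,5.2,0,0,0],[-3.6,0,5.2,0,0,0],[-4,0,5.2,0,0,0],[-4,0,5.2,0,0,0],[-4,0,5.2,0,0,0]]]'
python3 look.py i
```

```text
time_s: 16.68
eef_pos: [660.0, -79.6, 128.4]
ee_rot: [0.0, 0.997, 0.082, 0.0]
force: [0.4, 0.3, -1.1]
grip_width: 0.627
grip_force: 32.0
time_s: 17.02
eef_pos: [660.0, -79.1, 128.1]
ee_rot: [0.0, 0.997, 0.083, 0.0]
force: [0.3, 0.4, -0.1]
grip_width: 0.936
grip_force: 0.0
time_s: 17.93
eef_pos: [560.2, -79.2, 259.0]
ee_rot: [0.0, 0.997, 0.082, 0.001]
force: [0.7, -0.5, -0.5]
grip_width: 0.939
grip_force: 0.0
```

View pics/i.png

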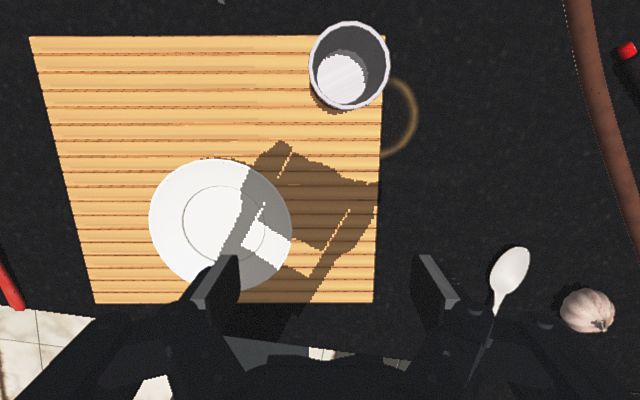

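The cup stands upright with its rim at (349,65), over the coaster. I'll check its centre and then fetch the large spoon.

```bash
python3 - <<'E'
from meas import *
c=pickle.load(open('i.pkl','rb'));m=np.zeros((400,640),np.uint8);m[15:112,300:395]=(c["image"].min(2)>130)[15:112,300:395]
h=cv2.convexHull(np.argwhere(m)[:,::-1].astype(np.float32)); print(cv2.minEnclosingCircle(onp(c,h[:,0],107)))
E
python3 -m creep '[[[-0.4,-0.6,0,0,0,-0.3],[-1,-1.6,0,0,0,-0.8],[-1.8,-2.9,0,0,0,-1.3],[-2.6,-4.3,0,0,0,-1.8],[-3.4,-5.7,0,0,0,-2.3],[-4.2,-7.1,-0.4,0,0,-2.8],[-4.9,-8.2,-1.4,0,0,-3.2],[-5.36,-8.95,-2.6,0,0,-3.2],[-5.36,-8.95,-3.8,0,0,-3.2],[-5.36,-8.95,-4.6,0,0,-3.2],[-5.36,-8.95,-4.8,0,0,-3.2],[-5.36,-8.95,-4.8,0,0,-3.2],[-5.36,-8.95,-4.8,0,0,-3.2]]]' 60
python3 look.py j
```

```text
((653.7392578125, -75.89625549316406), 35.00143051147461)
time_s: 19.07
eef_pos: [426.8, -303.2, 138.8]
ee_rot: [0.001, 0.998, -0.057, 0.001]
force: [0.1, -0.8, 0.4]
grip_width: 0.703
grip_force: 0.0
```

View pics/j.png

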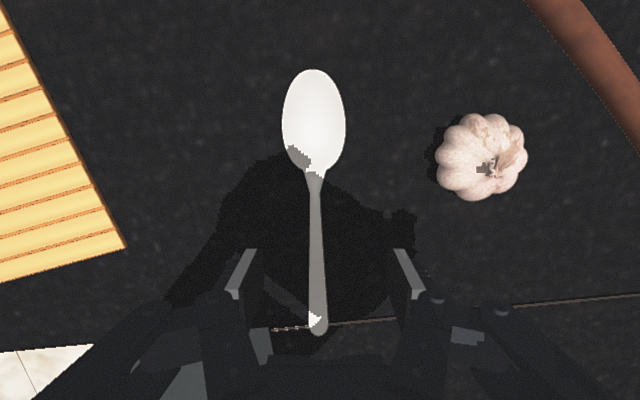

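The large spoon lies straight between the fingers (bowl (313,115), handle end (318,330)), garlic well clear at (483,157). Grasping.

```bash
python3 -m creep '[[[0,0,-0.6,0,0,0],[0,0,-1.4,0,0,0],[0,0,-2,0,0,0],[0,0,-2.35,0,0,0],[0,0,-2.48,0,0,0],[0,0,-2.48,0,0,0],[0,0,-2.48,0,0,0]]]' 60|head -4
python3 -m creep '[[[0,0,0,0,0,0],[0,0,0,0,0,0],[0,0,0,0,0,0],[0,0,0,0,0,0],[0,0,0,0,0,0],[0,0,0,0,0,0],[0,0,0,0,0,0],[0,0,0,0,0,0]]]' 5 40
python3 -m creep '[[[0,0,0.5,0,0,0],[0,0,1.5,0,0,0],[0,0,2.8,0,0,0],[0,0,4,0,0,0],[0,0,4.4,0,0,0],[0,0,4.4,0,0,0]]]'
python3 - <<'E'
from h import *
c=cap("wrist"); c["image"]=c["image"]; save(c,"k.png",0.7)
E
```

```text
time_s: 19.7
eef_pos: [426.4, -303.2, 76.9]
ee_rot: [0.001, 0.998, -0.057, 0.001]
force: [-0.9, -0.1, 0.5]
time_s: 20.37
eef_pos: [426.2, -303.0, 76.9]
ee_rot: [0.0, 0.998, -0.057, 0.001]
force: [-1.1, 1.2, 7.0]
grip_width: 0.316
grip_force: 38.7
time_s: 20.87
eef_pos: [426.5, -303.4, 188.4]
ee_rot: [0.002, 0.998, -0.057, 0.002]
force: [-0.4, -0.2, -0.8]
grip_width: 0.314
grip_force: 39.1
```

View pics/k.png

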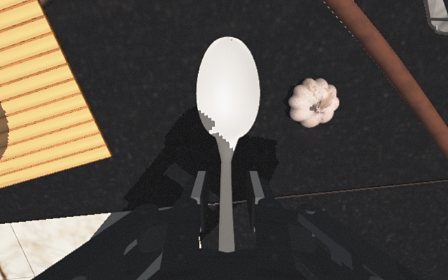

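The large spoon is held square between the pads. The picture allowance is used up, so from here I check by numbers. Placing it.

```bash
python3 -m creep '[[[0.2,0.5,0,0,0,0.2],[0.6,1.4,0,0,0,0.7],[1.1,2.6,0,0,0,1.2],[1.6,3.9,0,0,0,1.8],[2.2,5.2,0,0,0,2.4],[2.8,6.4,0,0,0,2.9],[3.2,7.4,0,0,0,3.2],[3.43,7.97,0,0,0,3.2],[3.43,7.97,0,0,0,3.2],[3.43,7.97,-0.8,0,0,3.2],[3.43,7.97,-1.8,0,0,3.2],[3.43,7.97,-2.8,0,0,3.2],[3.43,7.97,-3.5,0,0,3.2],[3.43,7.97,-3.95,0,0,3.2],[3.43,7.97,-4.12,0,0,3.2],[3.43,7.97,-4.17,0,0,3.2],[3.43,7.97,-4.17,0,0,3.2],[3.43,7.97,-4.17,0,0,3.2]]]'
python3 -m creep '[[[0,0,0,0,0,0],[0,0,0,0,0,0],[0,0,0,0,0,0],[0,0,0,0,0,0]]]' 44
python3 -m creep '[[[0,0,0.4,0,0,0],[0,0,1.4,0,0,0],[0,0,2.8,0,0,0],[0,0,4.2,0,0,0],[0,0.8,5.6,0,0,0],[0,2.2,6.6,0,0,0],[-0.4,3.6,7,0,0,0],[-1,4.8,7,0,0,0],[-1.4,5.6,7,0,0,0],[-1.5,6,7,0,0,0],[-1.5,6,7,0,0,0],[-1.5,6,7,0,0,0]]]' | head -2
python3 look.py l
cat > chk.py <<'E'
from meas import *
import sys
def spoon(c,X,z,d=9):
    p=proj(c,X).astype(int); i=c["image"].astype(int); m=(i.min(2)>75)&(i.max(2)-i.min(2)<45)
    m=cv2.morphologyEx(m.astype(np.uint8),cv2.MORPH_OPEN,np.ones((3,3)))
    ct=comp(c,p,m); w=onp(c,ct,z); r=cv2.minAreaRect(w); dd=cv2.fitLine(w,cv2.DIST_L2,0,.01,.01).ravel()[:2]
    return p,np.array(r[0]),np.array(r[1]),M@(np.array(r[0])-O),np.degrees(np.arctan2(dd[1],dd[0]))-9.4
E
python3 - <<'E'
from chk import *
c=pickle.load(open('l.pkl','rb'))
X=np.append(O+M.T@np.array([65,-123]),13); print(spoon(c,X,14))
print("end px",proj(c,np.append(O+M.T@np.array([-99,-123]),13)))
p=proj(c,(660,-79,107)).astype(int);print(p)
i=c["image"].astype(int);g=(i.max(2)-i.min(2)<30)&(i.min(2)>120);x,y=p;m=np.zeros(g.shape,np.uint8);s=np.s_[max(y-55,0):y+55,x-55:x+55];m[s]=g[s]
n,l,st,_=cv2.connectedComponentsWithStats(m);b=[k for k in range(1,n) if st[k,4]>40];print(st[b])
for k in b:
    h=cv2.convexHull(np.argwhere(l==k)[:,::-1].astype(np.float32));print(cv2.minEnclosingCircle(onp(c,h[:,0],107)))
E
```

```text
time_s: 22.42
eef_pos: [511.1, -103.6, 82.0]
ee_rot: [-0.0, 0.997, 0.083, -0.001]
force: [-4.1, 0.5, 5.6]
grip_width: 0.32
grip_force: 40.1
time_s: 22.75
eef_pos: [511.7, -103.6, 81.6]
ee_rot: [0.0, 0.997, 0.083, 0.0]
force: [-0.4, 0.7, 0.8]
grip_width: 0.517
grip_force: 0.0
time_s: 23.75
eef_pos: [474.6, 46.1, 257.0]
(array([485,  98]), array([ 511., -109.]), array([189.6,  39. ]), array([  -3.5, -128.4]), np.float32(-1.3697472))
end px [463.2 255.8]
[586 -53]
[]
```

```bash
python3 -m creep '[[[-0.1,0.6,0,0,0,0],[-0.3,1.7,0,0,0,0.1],[-0.5,3.1,0,0,0,0.2],[-0.8,4.6,0,0,0,0.3],[-1.1,6.1,0,0,0,0.3],[-1.4,7.5,-0.6,0,0,0.3],[-1.57,8.6,-1.8,0,0,0.3],[-1.57,9.1,-3,0,0,0.3],[-1.57,9.1,-4.2,0,0,0.3],[-1.57,9.1,-4.8,0,0,0.3],[-1.57,9.1,-4.8,0,0,0.3],[-1.57,9.1,-4.8,0,0,0.3]]]' 60 | head -3
python3 look.py m
python3 - <<'E'
from meas import *
c=pickle.load(open('m.pkl','rb'));i=c["image"].astype(int)
m=(i.max(2)>65); m=cv2.morphologyEx(m.astype(np.uint8),cv2.MORPH_CLOSE,np.ones((5,5)))
p=proj(c,(505,288,7));print("tine px",p)
n,l,st,ce=cv2.connectedComponentsWithStats(m)
for k in range(1,n):
    if st[k,4]>150: print(st[k],ce[k],plane(c,ce[k],7)[:2])
# row scan: fork columns
for r in range(120,300,20):
    cols=[x for x in range(250,400) if m[r,x]]; print(r,(cols[0],cols[-1],plane(c,((cols[0]+cols[-1])/2,r),7)[:2]) if cols else None)
E
```

```text
time_s: 24.8
eef_pos: [435.8, 273.2, 136.5]
ee_rot: [0.0, 0.995, 0.095, -0.001]
tine px [320.2 110.3]
[  450     0   190   333 54227] [556.7 168.4] [498.3 132.9]
[ 248   67  149  299 9407] [315.5 241.9] [419.  275.2]
[ 124   69   61  207 4824] [154.3 150.6] [461.5 385.8]
[   0   85   63  100 4987] [ 26.4 137.9] [454.5 463.9]
[224 249  33  51 588] [239.3 273.1] [385.1 323.9]
[394 249  32  51 598] [409.9 273.1] [407.8 205. ]
[   0  282  142  118 9971] [ 48.6 333.9] [306.3 460. ]
[ 158  360   50   40 1304] [187.3 383.5] [277.7 353.9]
[ 443  361   47   39 1186] [461.9 384. ] [318.4 137.1]
[595 377  45  23 594] [621.6 388.6] [338.    8.6]
120 (276, 337, array([497.8, 295.1]))
140 (298, 339, array([487.3, 285.7]))
160 (304, 333, array([475. , 283.5]))
180 (313, 324, array([462.2, 281.1]))
200 (315, 323, array([449. , 278.3]))
220 (315, 324, array([435.3, 275.4]))
240 (314, 326, array([420.9, 272.4]))
260 (250, 399, array([406.6, 266.5]))
280 (312, 329, array([390.4, 266.3]))
```

```bash
python3 -m creep '[[[0,0.05,-0.6,0,0,0.2],[0,0.05,-1.4,0,0,0.2],[0,0.05,-2,0,0,0.2],[0,0.05,-2.35,0,0,0.2],[0,0.05,-2.43,0,0,0.2],[0,0.05,-2.43,0,0,0.2],[0,0.05,-2.43,0,0,0.2]]]' 60|head -4
python3 -m creep '[[[0,0,0,0,0,0],[0,0,0,0,0,0],[0,0,0,0,0,0],[0,0,0,0,0,0],[0,0,0,0,0,0],[0,0,0,0,0,0],[0,0,0,0,0,0],[0,0,0,0,0,0]]]' 3 40
python3 -m creep '[[[0,0,0.5,0,0,0],[0,0,1.5,0,0,0],[0,0,2.8,0,0,0],[0,0,3.2,0,0,0],[0,0,3.2,0,0,0],[0,0,3.2,0,0,0]]]'
```

```text
time_s: 25.43
eef_pos: [435.6, 275.3, 77.0]
ee_rot: [-0.0, 0.995, 0.104, 0.001]
force: [0.7, 0.6, -0.2]
time_s: 26.1
eef_pos: [435.1, 275.3, 76.4]
ee_rot: [-0.0, 0.995, 0.104, 0.0]
force: [-1.0, -0.0, 5.7]
grip_width: 0.219
grip_force: 34.3
time_s: 26.6
eef_pos: [434.7, 275.1, 155.4]
ee_rot: [0.0, 0.995, 0.104, -0.0]
force: [-0.1, 0.7, -1.2]
grip_width: 0.22
grip_force: 32.5
```

```bash
python3 -m creep '[[[0.1,-0.4,0,0,0,0],[0.4,-1.3,0,0,0,-0.2],[0.8,-2.6,0,0,0,-0.4],[1.2,-3.9,0,0,0,-0.5],[1.5,-5,0,0,0,-0.5],[1.56,-5.5,0,0,0,-0.5],[1.56,-5.55,-0.4,0,0,-0.5],[1.56,-5.55,-1.2,0,0,-0.5],[1.56,-5.55,-2,0,0,-0.5],[1.56,-5.55,-2.6,0,0,-0.5],[1.56,-5.55,-2.9,0,0,-0.5],[1.56,-5.55,-2.97,0,0,-0.5],[1.56,-5.55,-2.97,0,0,-0.5],[1.56,-5.55,-2.97,0,0,-0.5]]]'
python3 -m creep '[[[0,0,0,0,0,0],[0,0,0,0,0,0],[0,0,0,0,0,0],[0,0,0,0,0,0]]]' 38
python3 -m creep '[[[0,0,0.4,0,0,0],[0,0,1.4,0,0,0],[0,0,2.6,0,0,0],[-0.2,1.4,2.6,0,0,0],[-0.4,2.8,2.6,0,0,0],[-0.7,4.3,2.6,0,0,0],[-0.9,5.8,2.6,0,0,0],[-1.1,7.3,2.6,0,0,0],[-1.2,8.6,2.4,0,0,0],[-1.2,9.6,2.2,0,0,0],[-1.2,9.8,2.2,0,0,0],[-1.2,9.8,2.2,0,0,0]]]' 60
python3 look.py n
python3 - <<'E'
from meas import *
c=pickle.load(open('n.pkl','rb'));i=c["image"].astype(int)
m=(i.max(2)>65).astype(np.uint8); m=cv2.morphologyEx(m,cv2.MORPH_CLOSE,np.ones((5,5)))
for r in range(20,320,20):
    cols=[x for x in range(265,375) if m[r,x]]; print(r,(cols[0],cols[-1],plane(c,((cols[0]+cols[-1])/2,r),6)[:2]) if cols else None)
E
```

```text
time_s: 27.77
eef_pos: [472.2, 136.7, 81.3]
ee_rot: [0.0, 0.997, 0.083, -0.003]
force: [-10.4, -2.9, 16.4]
grip_width: 0.218
grip_force: 38.7
time_s: 28.1
eef_pos: [473.8, 136.6, 81.2]
ee_rot: [-0.0, 0.997, 0.083, -0.0]
force: [-0.3, 0.6, 0.1]
grip_width: 0.442
grip_force: 0.0
time_s: 29.1
eef_pos: [443.4, 382.6, 136.8]
ee_rot: [-0.0, 0.996, 0.084, 0.0]
force: [0.5, -0.1, 0.1]
grip_width: 0.701
grip_force: 0.0
20 (265, 319, array([558.8, 419.5]))
40 (265, 293, array([547.4, 425.5]))
60 None
80 None
100 None
120 (315, 327, array([507.5, 394.5]))
140 (301, 341, array([495.5, 392.5]))
160 (300, 344, array([483.2, 389.8]))
180 (297, 337, array([469.7, 390.9]))
200 (318, 327, array([456.9, 385.1]))
220 (319, 328, array([443.1, 382.1]))
240 (319, 329, array([428.6, 379.4]))
260 (318, 331, array([413.6, 376.5]))
280 (318, 332, array([397.9, 373.5]))
300 (318, 334, array([381.5, 370. ]))
```

```bash
python3 -m creep '[[[0,0.03,-0.6,0,0,0.3],[0,0.03,-1.4,0,0,0.3],[0,0.03,-2,0,0,0.3],[0,0.03,-2.35,0,0,0.3],[0,0.03,-2.45,0,0,0.3],[0,0.03,-2.45,0,0,0.3],[0,0.03,-2.45,0,0,0.3]]]' 60|head -4
python3 -m creep '[[[0,0,0,0,0,0],[0,0,0,0,0,0],[0,0,0,0,0,0],[0,0,0,0,0,0],[0,0,0,0,0,0],[0,0,0,0,0,0],[0,0,0,0,0,0],[0,0,0,0,0,0]]]' 3 40
python3 -m creep '[[[0,0,0.5,0,0,0],[0,0,1.5,0,0,0],[0,0,2.8,0,0,0],[0,0,4,0,0,0],[0,0,4.4,0,0,0],[0,0,4.4,0,0,0]]]'
```

```text
time_s: 29.73
eef_pos: [444.5, 382.0, 76.4]
ee_rot: [-0.0, 0.995, 0.095, 0.001]
force: [-0.7, 0.3, -0.3]
time_s: 30.4
eef_pos: [444.1, 382.4, 76.1]
ee_rot: [-0.0, 0.995, 0.096, 0.0]
force: [-1.3, -0.8, 6.7]
grip_width: 0.223
grip_force: 39.0
time_s: 30.9
eef_pos: [444.6, 382.7, 188.8]
ee_rot: [-0.001, 0.995, 0.096, 0.003]
force: [0.0, 0.3, 0.6]
grip_width: 0.226
grip_force: 39.1
```

```bash
python3 -m creep '[[[0.2,-0.4,0,0,0,0.6],[0.6,-1.2,0,0,0,1.8],[1.1,-2.3,0,0,0,3.1],[1.6,-3.5,0,0,0,4.4],[2.2,-4.7,0,0,0,5.7],[2.8,-5.9,0,0,0,7],[3.4,-7.1,0,0,0,8.3],[4,-8.3,0,0,0,9.6],[4.6,-9.5,0,0,0,10.9],[5.1,-10.6,0,0,0,12.2],[5.6,-11.6,0,0,0,13.5],[6,-12.4,0,0,0,14.8],[6.3,-13.1,0,0,0,16.1],[6.5,-13.5,0,0,0,17.1],[6.64,-13.79,0,0,0,17.7],[6.64,-13.79,0,0,0,17.7],[6.64,-13.79,0,0,0,17.7]]]'
python3 -m creep '[[[0,0,-0.6,0,0,0],[0,0,-1.5,0,0,0],[0,0,-2.5,0,0,0],[0,0,-3.3,0,0,0],[0,0,-3.8,0,0,0],[0,0,-4.1,0,0,0],[0,0,-4.17,0,0,0],[0,0,-4.17,0,0,0],[0,0,-4.17,0,0,0]]]'
```

```text
time_s: 32.32
eef_pos: [609.4, 37.5, 184.1]
ee_rot: [-0.001, 0.647, 0.762, -0.001]
force: [-0.6, -0.2, 0.2]
grip_width: 0.22
grip_force: 39.1
time_s: 33.07
eef_pos: [610.2, 37.8, 81.7]
ee_rot: [0.0, 0.646, 0.763, 0.0]
force: [0.3, 0.2, 0.5]
grip_width: 0.221
grip_force: 39.1
```

```bash
python3 -m creep '[[[0,0,-0.04,0,0,0],[0,0,-0.04,0,0,0],[0,0,-0.04,0,0,0],[0,0,-0.04,0,0,0]]]' 38 | tail -3
python3 -m creep '[[[0,0,0.4,0,0,0],[0,0,1.4,0,0,0],[0,0,2.8,0,0,-1],[0,0,4.2,0,0,-2.4],[0,0,5.6,0,0,-3.8],[0,0,7,0,0,-5.2],[0,0,8.4,0,0,-6.6],[0,0,9.2,0,0,-8],[-0.6,0,9.6,0,0,-9.4],[-1.4,0,9.6,0,0,-10.8],[-2,0,9.6,0,0,-12.2],[-2.4,0,9.6,0,0,-13.6],[-2.4,0,9.6,0,0,-15],[-2.4,0,9.6,0,0,-16.4],[-2.4,0,9.6,0,0,-17.8],[-2.4,0,9.6,0,0,-18],[-2.4,0,9.6,0,0,-18],[-2.4,0,9.6,0,0,-18]]]'
python3 look.py o
python3 - <<'E'
from chk import *
c=pickle.load(open('o.pkl','rb'));i=c["image"].astype(int)
W=lambda x,y,z:np.append(O+M.T@np.array([x,y]),z)
for nm,a in dict(plate=(0,0,23),fork=(0,120,12),big=(0,-125,13),small=(118,0,12),coast=(148,-123,17),cup=(148,-123,107)).items(): print(nm,proj(c,W(*a)))
# grey/white (unsaturated) and coloured blobs on the mat
sat=i.max(2)-i.min(2)
for nm,m in dict(grey=(sat<40)&(i.min(2)>70),red=(i[...,0]>90)&(i[...,1]<70),blue=(i[...,2]>i[...,0]+12)&(i[...,2]>70)).items():
    m=cv2.morphologyEx(m.astype(np.uint8),cv2.MORPH_CLOSE,np.ones((3,3)));n,l,st,ce=cv2.connectedComponentsWithStats(m)
    for k in range(1,n):
        if st[k,4]>80 and st[k,1]<310:
            ct=np.argwhere(l==k)[:,::-1][::3].astype(float); w=onp(c,ct,12); r=cv2.minAreaRect(w); d=cv2.fitLine(w,cv2.DIST_L2,0,.01,.01).ravel()[:2]
            q=(w-O)@M.T; print(nm,st[k],"mat c",M@(np.array(r[0])-O),np.array(r[1]),"ang",np.degrees(np.arctan2(d[1],d[0]))-9.4,"bounds",q.min(0),q.max(0))
E
```

```text
force: [-0.1, -0.4, -0.1]
grip_width: 0.447
grip_force: 0.0
time_s: 34.9
eef_pos: [549.9, 37.5, 320.5]
ee_rot: [0.0, 0.996, 0.084, 0.0]
force: [-0.3, -0.2, 0.1]
grip_width: 0.447
grip_force: 0.0
plate [331.3 216.6]
fork [236.4 213.4]
big [429.9 214.2]
small [332.1 117.5]
coast [442.8  90.3]
cup [481.   86.2]
grey [ 217    0  158   32 2347] mat c [222.3  40. ] [ 29.1 163.2] ang -94.45057 bounds [208.  -41.5] [237.2 121.7]
grey [ 422   52   93   68 4861] mat c [ 152.4 -152.7] [ 71.  103.2] ang -84.389885 bounds [ 116.9 -204.3] [ 187.9 -101.1]
grey [ 277  105  119   24 1324] mat c [119.   -3.9] [ 25.7 135.5] ang -90.534584 bounds [105.9 -71.7] [131.7  63.8]
grey [225 139  21  91 879] mat c [ 35.8 117.5] [114.4  23.3] ang -2.9867754 bounds [-21.3 105.5] [ 93.  128.9]
grey [ 416  142   37  142 2091] mat c [  -4.1 -130.1] [189.5  40. ] ang -0.86077595 bounds [ -99.7 -146.1] [  90.4 -105.8]
grey [  257   157   136   137 11647] mat c [-21.4   8.1] [187.1 182.3] ang -42.520752 bounds [-115.5  -82.5] [72.1 99.8]
grey [    0   264   193   136 14072] mat c [-152.6  392.7] [182.3 369. ] ang -55.928772 bounds [-306.2  190.1] [-72.6 508.6]
grey [611 270  29  38 836] mat c [-110.9 -404.9] [61.2 36.8] ang 25.83455 bounds [-136.9 -430.4] [ -78.9 -384.4]
grey [206 294  22  10 134] mat c [-122.5  157.2] [14.3 26.7] ang -89.999374 bounds [-132.2  142.8] [-117.8  170. ]
grey [ 271  307  108   53 3595] mat c [-187.2    8.1] [ 80.9 154.5] ang -97.578125 bounds [-228.1  -69. ] [-138.4   84.4]
red [  0  65  11  48 221] mat c [147.6 369.6] [ 9.8 51.3] ang -18.288868 bounds [123.8 362.1] [172.7 381.2]
red [236 231  22  51 314] mat c [-61.3 115.9] [21.  71.4] ang -6.401423 bounds [-97.3  97.3] [-24.1 125.5]
blue [346 113  49  10 390] mat c [118.1 -43.9] [10.1 55.6] ang -90.04432 bounds [113.1 -71.7] [123.2 -16.1]
```

Run:
```python
from chk import *
import pickle
def q(c,box,nm):
    x0,y0,x1,y1=box;i=c["image"].astype(int);g=(i.max(2)-i.min(2)<30)&(i.min(2)>70)
    m=np.zeros(g.shape,np.uint8);m[y0:y1,x0:x1]=g[y0:y1,x0:x1];n,l,st,_=cv2.connectedComponentsWithStats(m);k=1+st[1:,4].argmax()
    w=(onp(c,np.argwhere(l==k)[:,::-1].astype(float),107)-O)@M.T;print(nm,st[k],"at z107: x",w[:,0].min(),w[:,0].max(),"y",w[:,1].min(),w[:,1].max())
c=pickle.load(open('o.pkl','rb'));q(c,(415,45,525,125),"wrist")
t=cap("top");p=proj(t,(660,-79,107)).astype(int);print(p);q(t,(p[0]-16,p[1]-16,p[0]+16,p[1]+16),"top")
for n,X in dict(salt=(820,-104,105),garlic=(458,-405,26)).items(): print(n,proj(t,X))
s=ctrl.sense();print(s["time_s"])
```

```text
wrist [ 422   52   93   68 4716] at z107: x 121.15871040296065 174.36548521278945 y -150.97396429469845 -73.44929298383762
[359 166]
top [352 159  17  18 160] at z107: x 118.79116815061167 174.2374669953307 y -150.87295542987786 -103.1133140462387
salt [367.5 117. ]
garlic [458.1 236.4]
35.0
```

```bash
python3 -c "
from rig import ctrl
print(ctrl.finish_job())"
```

```text
the job is handed in; nothing more can be done
None
```

I laid the place and handed the job in after about 35 s of robot time; the hand-in gave no verdict. The last camera measurements put the fork, both spoons, coaster and cup within the required limits. The arm was clear of everything and never went near the salt or garlic.

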